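# Pack the printing bench into stacked totes

### The job

Pack away the printing table: stand both paint pots upright in the grey tote, then set the white tote squarely on top of the grey one, turned so that their black ends are at opposite sides and it stacks on the rim instead of nesting. Stand each printing stamp, handle up, in the bay of the white tote whose floor has the colour of its handle. Leave the tape roll and the ink roller where they are, and finish with everything released and at rest.

Things in the scene. Friction and masses are not known exactly. Their poses are not given: they have to be found in the camera images.
- base_tote: Lower tote, grey, fixed to the table: open box 148 (its x) x 218 (its y) x 80 mm high, walls 6, floor 5 thick. End wall at +y is black. The long walls have slots 36 wide, 48 deep from the rim, at y -86..-50 and 12..48 mm: a tote set in with its black end on the same side drops its ribs into them and nests. Origin: centre of underside, z up; yaw 0: black end to world +y.
- top_tote: White tote, 0.3 kg, loose: 122 (its x) x 192 (its y) x 50 mm; end wall at +y black. Bays centred at y +48 (blue floor), -48 (green floor), each 114 x 88, floor 4 thick. Grip bar over y = 0: 14 thick (y), 100 long (x), z 50-78. Side ribs (148 over them, y -68 and 30) from z 6 up rest on the grey rim when turned: underside then 74 mm above grey's underside, 7 mm play. Origin: underside centre, z up.
- pot_red: white plastic paint pot, a cylinder 44 mm in diameter and 58 mm high, with a red lid of the same diameter (its top 16 mm); 0.1 kg, loose, standing upright. Origin: centre of its underside, z up.
- pot_yellow: white plastic paint pot, a cylinder 44 mm in diameter and 58 mm high, with a yellow lid of the same diameter (its top 16 mm); 0.1 kg, loose, standing upright. Origin: centre of its underside, z up.
- stamp_blue: hand printing stamp: a round light-wood block 48 mm in diameter and 20 mm high (black rubber face down) with an upright blue round handle, 24 mm in diameter, from 20 to 75 mm above the underside; 0.09 kg, loose. Origin: centre of its underside, z up.
- stamp_green: hand printing stamp: a square light-wood block 46 by 46 mm and 20 mm high (black rubber face down) with an upright green round handle, 24 mm in diameter, from 20 to 75 mm above the underside; 0.09 kg, loose. Origin: centre of its underside, z up.
- tape: bystander: roll of tan masking tape lying flat among the things, 68 mm in diameter, 22 mm high, loose. Origin: centre of its underside.
- roller: bystander: ink roller lying on the table, black rubber drum 70 mm long (along its y) and 34 mm high, steel fork and dark wood handle reaching 132 mm towards its +x, 103 mm wide over the fork; loose. Origin: on the table under the drum's axis.
There are look-alikes about, which are no part of the job. What is shaped like the stamp_blue but orange or turquoise is not meant.

How it is judged:
By the outcome, as a careful person would: the job done as asked, in the order asked, and still so for the second after the job is handed in, with the robot touching nothing.
It also fails if it takes over 141 s, if anything falls off the work surface, if the arm or the gripper's body presses on something with over 40 N, if the wrist force passes 120 N, or if a joint passes its speed limit or range.

### The arm

A 6-joint arm with a two-finger parallel gripper is mounted at the origin on the work surface. World frame = base frame: x ahead of the robot, y to its left, z up, the work surface at z = 0. Lengths are in mm, angles in degrees, forces in N, time in s.
With the tool pointing down it reaches from about 350 to 975 mm from the base axis. Payload 17.4 kg.
Tool frame: the origin (TCP) lies on the front face of the gripper's body, between the roots of the fingers; the fingertips stand 73 mm ahead of it and the grasp point (between the pads) lies 54 mm ahead of it; z points along the fingers, y is the line along which they close (so a half turn about z gives the same grasp; the last joint's range is limited). The gripper opens to 85 mm and grips with 20 to 120 N. Pads are 22 mm wide; open, the fingers measure 114 mm over their backs; the gripper's body (76 mm by 85 mm) begins 54 mm behind the grasp point. The pads swing forward as they close: fully open they stand 13 mm farther back than shut.
Start: joints at [-78.541, 6.646, 82.598, -0, 90.757, -2.166], TCP at [158.997, -656.013, 303.903] pointing down, gripper open.
Joint ranges: [-162.19, 162.19], [-47.58, 125.68], [4.15, 143.07], [-65.23, 245.23], [0.69, 171.88], [-170.13, 170.13]. Speed limits (degrees/s): [108.29, 108.29, 127.2, 180, 180, 180].

### API

Orientations are given as [roll, pitch, yaw] about the fixed x, y, z axes, in that order (R = Rz(yaw) Ry(pitch) Rx(roll)).
In Python, from cell import * gives the robot as it stands. The module is installed in compiled form; this text tells all that it offers.
- The arm moves only by the tool play_rows, never from a script. Its argument "series" is a list of rows, each an object with "linear": the shift along the world's x, y, z in mm, a list of three; "twist": the turn, a rotation vector about the world's x, y, z in degrees, a list of three. In form: [{"linear": [tx, ty, tz], "twist": [rx, ry, rz]}, ...]. A call has 1 to 8 rows; each row is the pose to reach, as a shift and turn from the pose commanded when the call began; what a row does not reach only later rows make up. A row lasts 1/8 s, in which the tool goes at most 62.5 mm and 10.7 degrees, less where a joint would pass 70% of its speed; a pose out of reach is approached as far as the arm can. A call with a gripper value outside its range is refused whole. "hand" is the opening in per cent of the stroke, from 0 (shut) to 100 (fully open), set as the call begins (left out, the last holds). The fingers move at their own pace and stop on an object; the grip force is fixed at half the most. Time passes only in rows, so rows that repeat a pose let the fingers close. It gives the time, the measured TCP pose, the force, the opening and the grip force at its end, in the units of the state.
- state(): the state, without advancing time (a new reading comes with each control period).
- get_image(name): name is "scene" or "top" or "wrist"; returns the picture (480x640x3 uint8, red, green, blue); there is no depth.
- camera_model(name): a dict with "fov_y" (degrees; the focal length in pixels is half the picture's height over the tangent of half this angle, whatever the lens; pixels are square), "cx", "cy" (the principal point, pixels), "T" (4x4, takes a point from camera to world coordinates). Camera axes: x right, y down, z forward; pixel columns grow to the right and rows downward; lengths in mm; the calibration is good to about 2 mm. The wrist camera is an equidistant fisheye: a pixel r from the principal point sees the ray r / f radians off the axis. A picture is of the moment at which its call begins: read the wrist's pose just before it. camera_model takes no time and is no camera call; for the wrist camera it gives the pose at the moment of the call.
- hand_in(): hands the job in; it is judged then, once.
The state is a dict: "t": time; "qpos": joint angles; "qd": joint speeds; "joint_efforts": joint torques, N m; "tcp_pos": TCP position; "ee_rot": TCP orientation; "ft_force": force on the tool from outside, world axes, zero at the start; "torque": the same for the moment, N m; "gripper_width": finger opening in mm; "finger_force": force on a finger pad.
Only numpy, scipy, OpenCV 4.12 (cv2) and the standard library are available. Lean on these libraries where they do the work, as an engineer would, in place of code of your own. Each camera call takes 0.05 s, during which the arm holds its last target. There are 200 camera calls.

## Working session

There is one attempt and no reset: what is moved stays moved. The work goes in short steps, Python scripts to look and compute and a tool call to move; the robot and the scene stay as the last step left them, time stands still between calls to the robot, and variables do not carry over. Pictures are saved under pics/ and viewed, at most 14 in all, crops included, and the job is handed in when it is done.

Besides the shell and the picture viewer there is one more tool, called after "Call:" as a command line: name --argument value ..., lists and objects as JSON in quotes. play_rows: Moves the arm, as the interface text tells. Its arguments: {"type":"object","properties":{"series":{"type":"array","items":{"type":"object","properties":{"linear":{"type":"array","items":{"type":"number"}},"twist":{"type":"array","items":{"type":"number"}}}}},"hand":{"type":"number"}},"required":["series"]}

```bash
mkdir -p pics; python3 - <<'E'
from cell import *
import cv2
for n in("scene","top"):
    im=get_image(n); cv2.imwrite(f"pics/{n}0.png",im[:,:,::-1]); m=camera_model(n); print(n,m)
s=state(); print(s)
E
```

```text
scene {'fov_y': 52.09034617254508, 'cx': 322.11585273533456, 'cy': 248.50849083937652, 'T': array([[ 4.93300021e-01,  6.42013198e-01, -5.86919196e-01,
         1.05984479e+03],
       [ 8.69859128e-01, -3.63753231e-01,  3.33209669e-01,
        -2.97047363e+02],
       [ 4.31251582e-04, -6.74909357e-01, -7.37900517e-01,
         7.29649187e+02],
       [ 0.00000000e+00,  0.00000000e+00,  0.00000000e+00,
         1.00000000e+00]])}
top {'fov_y': 54.07291966225481, 'cx': 322.6450525192319, 'cy': 251.10682900548704, 'T': array([[ 1.60222608e-02, -9.98760275e-01,  4.71296215e-02,
         4.94464675e+02],
       [-9.99798469e-01, -1.54330647e-02,  1.28390574e-02,
        -1.42294953e+00],
       [-1.20957860e-02, -4.73258341e-02, -9.98806266e-01,
         9.33993660e+02],
       [ 0.00000000e+00,  0.00000000e+00,  0.00000000e+00,
         1.00000000e+00]])}
{'t': 0.1, 'qpos': array([-7.85430132e+01,  6.66987034e+00,  8.26325045e+01,  2.32894753e-03,
        9.07554075e+01, -2.16545163e+00]), 'qd': array([ 0.09365282, -0.011819  , -0.06196189,  0.02018335, -0.08464783,
       -0.07761288]), 'joint_efforts': array([ 2.18508445e-03, -7.33662200e+01, -6.33787107e+01,  4.86008469e-05,
        5.25972369e-03, -2.44596684e-06]), 'tcp_pos': array([ 158.96200665, -655.91431619,  303.24732895]), 'ee_rot': array([-1.79942347e+02, -4.51043399e-03,  1.36224657e+01]), 'ft_force': array([0.49701172, 0.59395298, 0.46490045]), 'torque': array([-0.03023934,  0.00452439,  0.01128471]), 'finger_force': 0.0, 'gripper_width': 85.32360795043056}
```

View pics/top0.png

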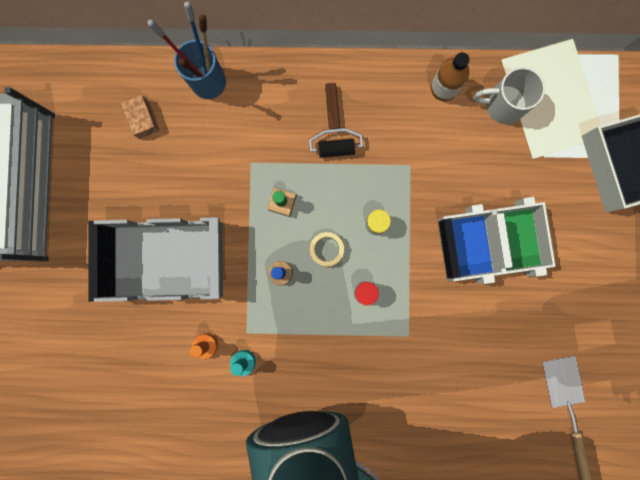

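View pics/scene0.png

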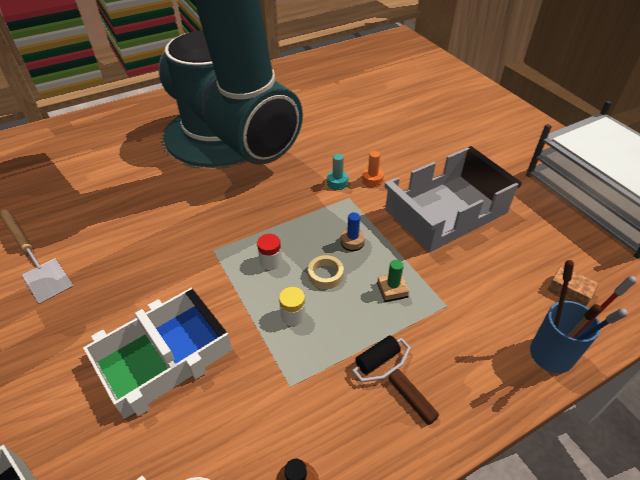

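```bash
cat > h.py <<'E'
from cell import *
import cv2, numpy as np
def cast(n,px,z,m=None):
    m=m or camera_model(n); T=m["T"]; f=240/np.tan(np.radians(m["fov_y"]/2))
    p=np.atleast_2d(np.asarray(px,float)); d=(p-[m["cx"],m["cy"]])/f
    if n=="wrist":
        r=np.linalg.norm(d,axis=1,keepdims=True); v=np.c_[d*np.sinc(r/np.pi),np.cos(r)]
    else: v=np.c_[d,np.ones(len(d))]
    w=v@T[:3,:3].T; o=T[:3,3]
    return (o+w*((z-o[2])/w[:,2])[:,None])[:,:2]
HUE={"red":[(0,5),(176,180)],"yellow":[(24,34)],"green":[(55,75)],"blue":[(105,125)]}
def blobs(im,c,smin=150,vmin=60,amin=30):
    h=cv2.cvtColor(im,cv2.COLOR_RGB2HSV); m=np.zeros(im.shape[:2],np.uint8)
    for a,b in HUE[c]: m|=cv2.inRange(h,(a,smin,vmin),(b,255,255))
    n,l,s,ce=cv2.connectedComponentsWithStats(m)
    return m,[(s[i,4],ce[i].round(1),s[i,:4],l==i) for i in np.argsort(-s[1:,4])+1 if s[i,4]>amin]
E
python3 - <<'E'
from h import *
im=cv2.imread("pics/top0.png")[:,:,::-1].copy(); sc=cv2.imread("pics/scene0.png")[:,:,::-1].copy()
for n,i in(("top",im),("scene",sc)):
  for c,z in(("red",50),("yellow",50),("green",65),("blue",65)):
    for b in blobs(i,c)[1][:3]: print(n,c,b[0],b[1],b[2],cast(n,b[1],z if b[0]<600 else 4).round(1))
cv2.imwrite("pics/crop1.png",cv2.resize(im[160:390,80:420,::-1],None,fx=2.3,fy=2.3,interpolation=cv2.INTER_CUBIC))
cv2.imwrite("pics/crop2.png",cv2.resize(im[180:300,420:570,::-1],None,fx=4,fy=4,interpolation=cv2.INTER_CUBIC))
E
```

```text
top red 408 [366.4 293. ] [355 282  23  23] [[458.9 -73.2]]
top red 116 [180.   53.2] [163  36  38  38] [[913.8 291. ]]
top yellow 401 [378.4 220.9] [367 210  23  23] [[594.8 -94.2]]
top green 1389 [522.4 238.1] [506 210  34  57] [[ 570.1 -383. ]]
top green 83 [279.1 198. ] [274 193  11  12] [[633.2  92.4]]
top blue 1815 [471.5 245.5] [452 216  40  60] [[ 554. -283.]]
top blue 117 [277.8 272.7] [272 268  13  11] [[494.2  92. ]]
top blue 93 [199.   48.5] [192  23  14  50] [[916.1 250.2]]
scene red 1185 [33.2  7.8] [ 0  0 78 22] [[-1063.3  -297.5]]
scene red 504 [59.  58.8] [25 49 69 21] [[-505.  -286.1]]
scene red 492 [140.3  23.5] [97  3 78 31] [[-626.   -15.2]]
scene yellow 370 [291.5 296.3] [280 287  24  19] [[590.3 -91. ]]
scene green 2295 [131.4 365.9] [ 98 335  69  64] [[ 555.6 -370.9]]
scene green 134 [396.8 268.2] [390 260  12  27] [[637.4  94.8]]
scene blue 1818 [186.5 333.2] [156 307  63  56] [[ 539.7 -271.3]]
scene blue 262 [353.1 225.3] [348 213  12  26] [[508.   84.5]]
```

View pics/crop1.png

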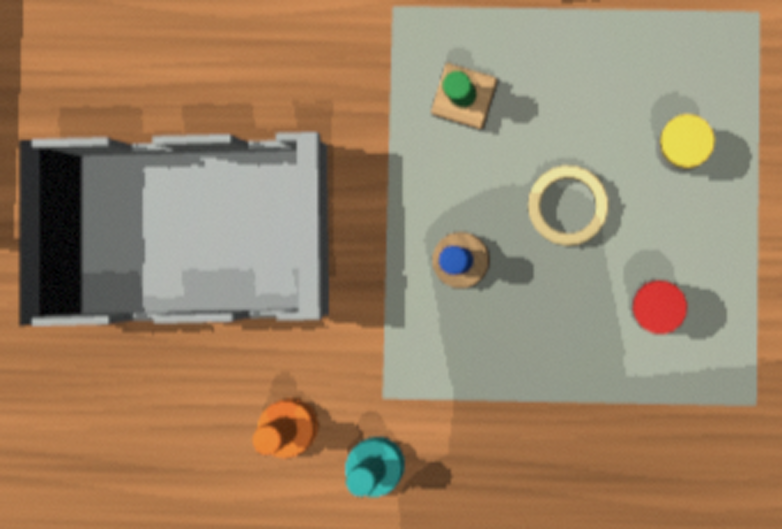

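View pics/crop2.png

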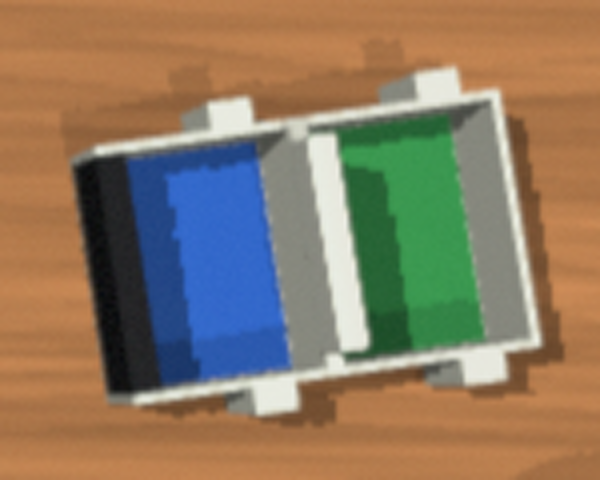

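Candidates by handle in the top view: (278,273) is blue on a round wood block on the mat, so it is stamp_blue. (203,347) orange and (242,363) turquoise are the look-alikes. (279,198) is green on a square block, so it is stamp_green. The crop confirms all of these. The grey tote spans about (90..220, 218..302) with its black end to +y. The white tote is at (497,243), also with its black end to +y, at a yaw of about 10°.

Call:
play_rows --series '[{"linear": [30,30,10],"twist": [0,0,9]},{"linear": [75,75,25],"twist": [0,0,19]},{"linear": [115,115,40],"twist": [0,0,29]},{"linear": [155,155,55],"twist": [0,0,39]},{"linear": [195,195,70],"twist": [0,0,49]},{"linear": [235,235,80],"twist": [0,0,59]},{"linear": [270,270,90],"twist": [0,0,68]},{"linear": [300,290,97],"twist": [0,0,76.4]}]' --hand 100

```text
t: 1.1
tcp_pos: [460.2, -364.2, 401.4]
ee_rot: [180.0, 0.0, 90.4]
ft_force: [-0.7, -0.8, 0.2]
gripper_width: 85.2
finger_force: 0.0
```

```bash
python3 - <<'E'
from h import *
m=camera_model("wrist"); im=get_image("wrist"); cv2.imwrite("pics/w1.png",im[:,:,::-1]); s=state(); print(s["tcp_pos"],s["ee_rot"],s["qpos"]); print(m)
np.save("w1.npy",m,allow_pickle=True)
E
```

```text
[ 462.54360792 -362.8073394   401.9055804 ] [ 1.79905075e+02 -1.93674466e-02  9.09001597e+01] [-4.06245006e+01 -4.75593680e+00  8.51466367e+01  7.85179550e-02
  9.95510633e+01 -4.15115767e+01]
{'fov_y': 65.70646984690485, 'cx': 318.16557680017127, 'cy': 233.17055652255053, 'T': array([[ 9.99982447e-01,  5.07233724e-03,  3.06206718e-03,
         4.59351747e+02],
       [ 5.76906314e-03, -9.51327472e-01, -3.08127827e-01,
        -2.85459731e+02],
       [ 1.35010038e-03,  3.08140084e-01, -9.51340037e-01,
         4.70765697e+02],
       [ 0.00000000e+00,  0.00000000e+00,  0.00000000e+00,
         1.00000000e+00]])}
```

View pics/w1.png

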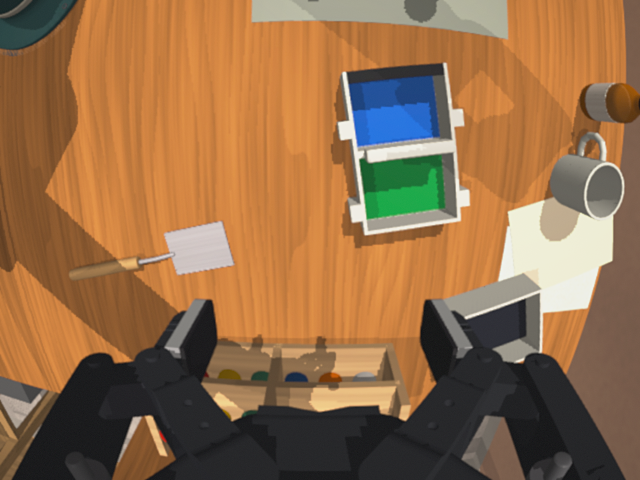

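```bash
python3 - <<'E'
from h import *
m=np.load("w1.npy",allow_pickle=True).item()
def rep(c): # order black-left.. black pair, then green pair: b(-x),b(+x),g(+x),g(-x)
    ce=c.mean(0); v=(c[0]+c[1]-c[2]-c[3]); u=c[1]+c[2]-c[0]-c[3]
    print(ce.round(1),"L",np.hypot(*v)/2,"W",np.hypot(*u)/2,"yawy",np.degrees(np.arctan2(-v[0],v[1])).round(2),"yawx",np.degrees(np.arctan2(u[1],u[0])).round(2))
rep(cast("wrist",[(343,73),(446,64),(460,220),(365,234)],50,m))
rep(cast("top",np.array([(113,402),(75,158),(498,92),(540,345)])/4+[420,180],50))
rep(cast("top",np.array([(344,351),(308,135),(335,134),(370,348)])/4+[420,180],78)); # bar (y is thickness)
rep(cast("wrist",[(367,150),(452,138),(455,152),(370,162)],78,m))
print("grey"); rep(cast("top",np.array([(21,325),(20,142),(319,132),(321,319)])/2.3+[80,160],80))
E
```

```text
[ 561.6 -319.5] L 189.44746517180988 W 120.76355797094084 yawy 9.03 yawx 8.9
[ 557.9 -315.9] L 200.93343628247385 W 117.92334147455715 yawy 9.14 yawx 9.02
[ 559.4 -320.8] L 12.025028360821869 W 98.85686982908683 yawy 5.2 yawx 9.21
[ 561.  -318.3] L 14.646007766813357 W 96.32101079048188 yawy 16.2 yawx 9.61
grey
[514.5 317.1] L 238.5980123996369 W 146.82964581312797 yawy 2.43 yawx 2.36
```

Call:
play_rows --series '[{"linear": [0,40,-30],"twist": [0,0,0]},{"linear": [0,95,-70],"twist": [0,0,0]},{"linear": [0,145,-110],"twist": [0,0,0]},{"linear": [0,190,-150],"twist": [0,0,0]},{"linear": [0,235,-190],"twist": [0,0,0]},{"linear": [0,270,-220],"twist": [0,0,0]},{"linear": [0,290,-240],"twist": [0,0,0]},{"linear": [0,293,-242],"twist": [0,0,0]}]'

```text
t: 2.15
tcp_pos: [458.4, -72.0, 157.5]
ee_rot: [-179.9, -0.0, 90.1]
ft_force: [-0.8, -0.6, -0.1]
gripper_width: 85.2
finger_force: 0.0
```

Call:
play_rows --series '[{"linear": [0,-1,-30],"twist": [0,0,0]},{"linear": [0,-1,-55],"twist": [0,0,0]},{"linear": [0,-1,-64],"twist": [0,0,0]},{"linear": [0,-1,-64],"twist": [0,0,0]}]'

```text
t: 2.65
tcp_pos: [459.2, -74.5, 95.3]
ee_rot: [-180.0, 0.0, 90.0]
ft_force: [0.6, -0.3, 0.1]
gripper_width: 85.5
finger_force: 0.0
```

Call:
play_rows --series '[{"linear": [0,0,0],"twist": [0,0,0]},{"linear": [0,0,0],"twist": [0,0,0]},{"linear": [0,0,0],"twist": [0,0,0]},{"linear": [0,0,0],"twist": [0,0,0]},{"linear": [0,0,0],"twist": [0,0,0]},{"linear": [0,0,20],"twist": [0,0,0]},{"linear": [0,0,60],"twist": [0,0,0]},{"linear": [0,0,110],"twist": [0,0,0]}]' --hand 0

```text
t: 3.65
tcp_pos: [458.5, -73.9, 205.7]
ee_rot: [-179.9, -0.0, 90.0]
ft_force: [1.0, -0.9, -1.8]
gripper_width: 42.4
finger_force: 61.1
```

Call:
play_rows --series '[{"linear": [3,20,20],"twist": [0,0,0]},{"linear": [10,60,50],"twist": [0,0,0]},{"linear": [18,110,80],"twist": [0,0,0]},{"linear": [27,160,110],"twist": [0,0,0]},{"linear": [36,210,140],"twist": [0,0,0]},{"linear": [45,260,165],"twist": [0,0,0]},{"linear": [52,300,185],"twist": [0,0,0]},{"linear": [56,320,195],"twist": [0,0,0]}]'

```text
t: 4.65
tcp_pos: [515.0, 248.0, 401.0]
ee_rot: [180.0, -0.0, 90.1]
ft_force: [1.0, -0.5, -2.3]
gripper_width: 42.7
finger_force: 61.1
```

Call:
play_rows --series '[{"linear": [0,0,0],"twist": [0,0,0]},{"linear": [0,0,0],"twist": [0,0,0]}]'

```text
t: 4.9
tcp_pos: [514.9, 245.5, 399.5]
ee_rot: [-180.0, 0.0, 90.0]
ft_force: [-0.1, 0.2, -0.6]
gripper_width: 42.7
finger_force: 61.1
```

```bash
python3 - <<'E'
from h import *
m=camera_model("wrist"); im=get_image("wrist"); cv2.imwrite("pics/w2.png",im[:,:,::-1]); s=state(); print(s["tcp_pos"],s["ee_rot"],s["gripper_width"])
np.save("w2.npy",m,allow_pickle=True)
E
```

```text
[514.86780983 245.28593156 399.50883293] [-1.79975389e+02  1.89942373e-02  8.99943947e+01] 42.59102973235574
```

View pics/w2.png

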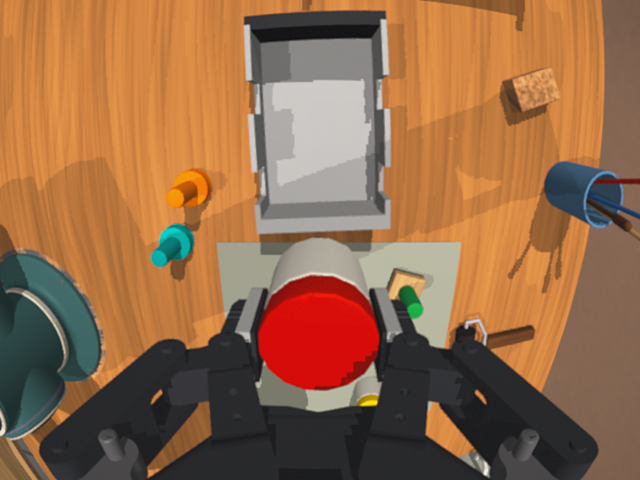

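```bash
python3 - <<'E'
import cv2
im=cv2.imread("pics/w2.png")[3:240,235:400]
cv2.imwrite("pics/w2c.png",cv2.resize(im,None,fx=2.5,fy=2.5,interpolation=cv2.INTER_CUBIC))
E
```

```text
(no output)
```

View pics/w2c.png

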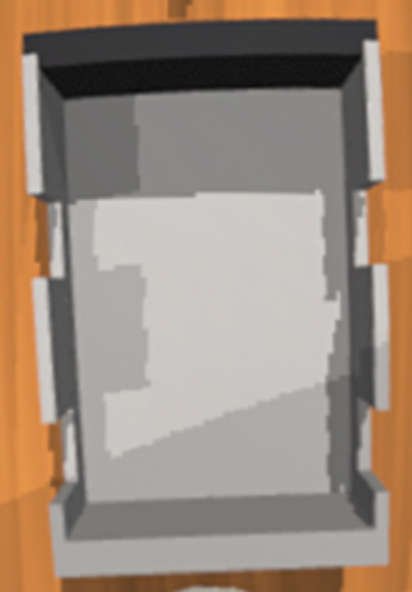

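```bash
python3 - <<'E'
from h import *
m=np.load("w2.npy",allow_pickle=True).item()
g=lambda p: cast("wrist",np.array(p,float)/2.5+[235,3],80,m)
P=g([(24,193),(34,279),(43,422),(51,500),(384,180),(386,265),(389,408),(388,488)]); ys=[48,12,-50,-86]*2; xs=[-74]*4+[74]*4
L=np.c_[xs,ys]
# rigid fit
a=(P-P.mean(0)); b=L-L.mean(0); z=np.sum((b[:,0]-1j*b[:,1])*(a[:,0]+1j*a[:,1])); th=np.angle(z)
R=np.array([[np.cos(th),-np.sin(th)],[np.sin(th),np.cos(th)]]); c=P.mean(0)-R@L.mean(0)
print("c",c,np.degrees(th),"scale",abs(z)/np.sum(b**2)); print((P-(L@R.T+c)).round(1))
print(((g([(24,38),(376,22),(388,565),(55,577)])-c)@R).round(1))
E
```

```text
c [515.88793167 319.92149956] 2.4029483748117197 scale 0.991811425705826
[[-1.2 -0.1]
 [ 1.  -0.8]
 [ 0.6  0.1]
 [ 1.2  1.8]
 [-0.2 -0.9]
 [-0.5 -1.1]
 [-0.2  0. ]
 [-0.6  1. ]]
[[ -72.6  116.1]
 [  73.7  116.7]
 [  73.8 -120. ]
 [ -74.1 -119.3]]
```

Call:
play_rows --series '[{"linear": [0,40,-20],"twist": [0,0,0]},{"linear": [0,90,-60],"twist": [0,0,0]},{"linear": [-1,120,-110],"twist": [0,0,0]},{"linear": [-1,124,-160],"twist": [0,0,0]},{"linear": [-1,124,-210],"twist": [0,0,0]},{"linear": [-1,124,-250],"twist": [0,0,0]},{"linear": [-1,124,-275],"twist": [0,0,0]},{"linear": [-1,124,-285],"twist": [0,0,0]}]'

```text
t: 5.95
tcp_pos: [513.7, 368.9, 113.3]
ee_rot: [-179.9, 0.1, 90.0]
ft_force: [0.1, -0.0, -0.4]
gripper_width: 42.7
finger_force: 61.1
```

Call:
play_rows --series '[{"linear": [0,0,-8],"twist": [0,0,0]},{"linear": [0,0,-12],"twist": [0,0,0]},{"linear": [0,0,-14],"twist": [0,0,0]},{"linear": [0,0,-14],"twist": [0,0,0]}]'

```text
t: 6.45
tcp_pos: [514.1, 370.1, 101.3]
ee_rot: [180.0, -0.0, 90.0]
ft_force: [0.1, 0.9, -2.2]
gripper_width: 43.1
finger_force: 61.1
```

Call:
play_rows --series '[{"linear": [0,0,0],"twist": [0,0,0]},{"linear": [0,0,0],"twist": [0,0,0]},{"linear": [0,0,0],"twist": [0,0,0]},{"linear": [0,0,0],"twist": [0,0,0]},{"linear": [0,0,15],"twist": [0,0,0]},{"linear": [0,0,50],"twist": [0,0,0]},{"linear": [0,0,90],"twist": [0,0,0]},{"linear": [0,0,120],"twist": [0,0,0]}]' --hand 72

```text
t: 7.45
tcp_pos: [514.1, 370.1, 224.1]
ee_rot: [179.9, -0.1, 90.0]
ft_force: [1.2, 0.1, -0.5]
gripper_width: 61.3
finger_force: 0.0
```

Call:
play_rows --series '[{"linear": [4,-25,0],"twist": [0,0,0]},{"linear": [12,-75,0],"twist": [0,0,0]},{"linear": [22,-130,0],"twist": [0,0,0]},{"linear": [32,-190,0],"twist": [0,0,0]},{"linear": [42,-250,0],"twist": [0,0,0]},{"linear": [52,-310,0],"twist": [0,0,0]},{"linear": [62,-370,-10],"twist": [0,0,0]},{"linear": [71,-420,-30],"twist": [0,0,0]}]' --hand 100

```text
t: 8.45
tcp_pos: [584.7, -53.0, 191.3]
ee_rot: [179.9, 0.0, 90.0]
ft_force: [0.2, 0.5, -0.3]
gripper_width: 85.5
finger_force: 0.0
```

Call:
play_rows --series '[{"linear": [6,-30,-15],"twist": [0,0,0]},{"linear": [10,-43,-40],"twist": [0,0,0]},{"linear": [10,-44,-70],"twist": [0,0,0]},{"linear": [10,-44,-90],"twist": [0,0,0]},{"linear": [10,-44,-95],"twist": [0,0,0]},{"linear": [10,-44,-95],"twist": [0,0,0]}]'

```text
t: 9.2
tcp_pos: [595.1, -94.0, 96.4]
ee_rot: [180.0, 0.0, 90.0]
ft_force: [0.5, -0.3, 0.4]
gripper_width: 85.5
finger_force: 0.0
```

Grip the yellow pot, lift it, and move to (518, 269).

Call:
play_rows --series '[{"linear": [0,0,0],"twist": [0,0,0]},{"linear": [0,0,0],"twist": [0,0,0]},{"linear": [0,0,0],"twist": [0,0,0]},{"linear": [0,0,0],"twist": [0,0,0]},{"linear": [0,0,0],"twist": [0,0,0]},{"linear": [0,0,20],"twist": [0,0,0]},{"linear": [0,0,70],"twist": [0,0,0]},{"linear": [0,0,125],"twist": [0,0,0]}]' --hand 0

```text
t: 10.2
tcp_pos: [594.6, -93.9, 223.2]
ee_rot: [-180.0, -0.0, 90.0]
ft_force: [0.5, 0.2, -0.8]
gripper_width: 42.8
finger_force: 61.1
```

Call:
play_rows --series '[{"linear": [-5,25,10],"twist": [0,0,0]},{"linear": [-15,75,15],"twist": [0,0,0]},{"linear": [-27,130,15],"twist": [0,0,0]},{"linear": [-39,185,15],"twist": [0,0,0]},{"linear": [-51,240,15],"twist": [0,0,0]},{"linear": [-62,295,15],"twist": [0,0,0]},{"linear": [-71,340,0],"twist": [0,0,0]},{"linear": [-77,363,-30],"twist": [0,0,0]}]'

```text
t: 11.2
tcp_pos: [517.7, 271.3, 193.0]
ee_rot: [179.8, -0.1, 90.1]
ft_force: [-0.0, -0.3, -2.6]
gripper_width: 42.7
finger_force: 61.1
```

Call:
play_rows --series '[{"linear": [0,0,-30],"twist": [0,0,0]},{"linear": [0,0,-60],"twist": [0,0,0]},{"linear": [0,0,-75],"twist": [0,0,0]},{"linear": [0,0,-83],"twist": [0,0,0]},{"linear": [0,0,-88],"twist": [0,0,0]},{"linear": [0,0,-90],"twist": [0,0,0]},{"linear": [0,0,-90],"twist": [0,0,0]}]'

```text
t: 12.08
tcp_pos: [518.3, 269.1, 101.8]
ee_rot: [179.9, -0.0, 90.0]
ft_force: [-0.8, -1.2, 2.8]
gripper_width: 42.4
finger_force: 61.2
```

Call:
play_rows --series '[{"linear": [0,0,0],"twist": [0,0,0]},{"linear": [0,0,0],"twist": [0,0,0]},{"linear": [0,0,0],"twist": [0,0,0]},{"linear": [0,0,0],"twist": [0,0,0]},{"linear": [0,0,15],"twist": [0,0,0]},{"linear": [0,0,50],"twist": [0,0,0]},{"linear": [0,0,90],"twist": [0,0,0]},{"linear": [0,0,120],"twist": [0,0,0]}]' --hand 72

```text
t: 13.08
tcp_pos: [518.1, 269.1, 224.0]
ee_rot: [179.9, -0.1, 90.0]
ft_force: [1.0, 0.1, 0.3]
gripper_width: 61.3
finger_force: 0.0
```

Call:
play_rows --series '[{"linear": [0,-25,10],"twist": [0,0,-8]},{"linear": [4,-75,20],"twist": [0,0,-18]},{"linear": [8,-130,20],"twist": [0,0,-28]},{"linear": [13,-185,20],"twist": [0,0,-38]},{"linear": [18,-240,20],"twist": [0,0,-48]},{"linear": [22,-295,20],"twist": [0,0,-58]},{"linear": [27,-350,20],"twist": [0,0,-68]},{"linear": [31,-405,20],"twist": [0,0,-77]}]' --hand 100

```text
t: 14.08
tcp_pos: [548.9, -137.9, 242.3]
ee_rot: [180.0, -0.1, 12.7]
ft_force: [0.8, 0.7, 0.1]
gripper_width: 85.4
finger_force: 0.0
```

Call:
play_rows --series '[{"linear": [4,-55,0],"twist": [0,0,-4]},{"linear": [8,-105,0],"twist": [0,0,-4]},{"linear": [10,-150,0],"twist": [0,0,-4]},{"linear": [12,-176,-5],"twist": [0,0,-4]},{"linear": [12,-183,-20],"twist": [0,0,-4]},{"linear": [12,-183,-40],"twist": [0,0,-4]},{"linear": [12,-183,-45],"twist": [0,0,-4]},{"linear": [12,-183,-45],"twist": [0,0,-4]}]'

```text
t: 15.08
tcp_pos: [561.1, -318.1, 195.5]
ee_rot: [-180.0, 0.0, 9.1]
ft_force: [0.1, 0.6, -0.1]
gripper_width: 85.6
finger_force: 0.0
```

Call:
play_rows --series '[{"linear": [0,-1,-30],"twist": [0,0,0]},{"linear": [0,-1,-60],"twist": [0,0,0]},{"linear": [0,-1,-72],"twist": [0,0,0]},{"linear": [0,-1,-74],"twist": [0,0,0]},{"linear": [0,-1,-74],"twist": [0,0,0]}]'

```text
t: 15.7
tcp_pos: [561.4, -320.1, 123.2]
ee_rot: [179.9, -0.1, 9.0]
ft_force: [0.3, 0.3, 0.7]
gripper_width: 85.4
finger_force: 0.0
```

Call:
play_rows --series '[{"linear": [0,0,0],"twist": [0,0,0]},{"linear": [0,0,0],"twist": [0,0,0]},{"linear": [0,0,0],"twist": [0,0,0]},{"linear": [0,0,0],"twist": [0,0,0]},{"linear": [0,0,0],"twist": [0,0,0]},{"linear": [0,0,0],"twist": [0,0,0]},{"linear": [0,0,0],"twist": [0,0,0]},{"linear": [0,0,0],"twist": [0,0,0]}]' --hand 0

```text
t: 16.7
tcp_pos: [561.1, -320.1, 122.2]
ee_rot: [180.0, -0.0, 9.0]
ft_force: [-0.3, -0.7, 4.7]
gripper_width: 12.8
finger_force: 59.7
```

Call:
play_rows --series '[{"linear": [0,0,10],"twist": [0,0,0]},{"linear": [0,0,30],"twist": [0,0,0]},{"linear": [0,0,60],"twist": [0,0,0]},{"linear": [0,0,95],"twist": [0,0,0]},{"linear": [0,0,130],"twist": [0,0,0]},{"linear": [0,0,150],"twist": [0,0,0]},{"linear": [0,0,160],"twist": [0,0,0]},{"linear": [0,0,160],"twist": [0,0,0]}]'

```text
t: 17.7
tcp_pos: [561.0, -320.0, 281.8]
ee_rot: [-180.0, 0.0, 9.0]
ft_force: [0.6, -0.0, -3.9]
gripper_width: 13.3
finger_force: 58.8
```

```bash
python3 - <<'E'
from h import *
m=camera_model("wrist"); im=get_image("wrist"); cv2.imwrite("pics/w3.png",im[:,:,::-1]); s=state(); print(s["tcp_pos"],s["ee_rot"],s["gripper_width"],s["ft_force"],s["torque"])
np.save("w3.npy",m,allow_pickle=True)
E
```

```text
[ 560.87475124 -319.94219595  280.90406649] [-1.7995600e+02  4.9624354e-02  9.0230421e+00] 12.625541677455496 [ 0.22024389  0.20607437 -3.34590164] [ 0.03824632 -0.00880315 -0.00822639]
```

View pics/w3.png

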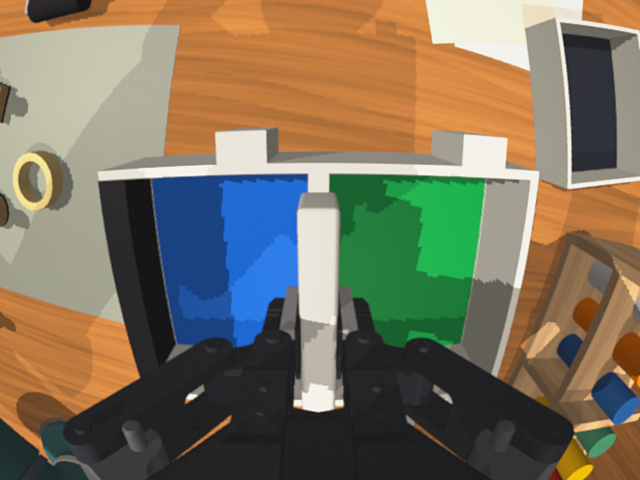

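```bash
python3 - <<'E'
from h import *
m=np.load("w3.npy",allow_pickle=True).item()
t=np.array([560.9,-320]); a=np.radians(9); R=np.array([[np.cos(a),-np.sin(a)],[np.sin(a),np.cos(a)]])
for n,p,z in(("rim corners",[(99,173),(537,172)],209),("bar",[(318,208),(318,195)],237),("rib out top",[(216,131),(278,129),(433,131),(507,137)],209)):
    print(n,((cast("wrist",p,z,m)-t)@R).round(1))
E
```

```text
rim corners [[ 60.4  95.2]
 [ 60.7 -95.1]]
bar [[50.2 -0. ]
 [54.4 -0. ]]
rib out top [[ 74.4  39.5]
 [ 74.3  15.1]
 [ 74.7 -44.8]
 [ 74.6 -78.1]]
```

Call:
play_rows --series '[{"linear": [0,10,5],"twist": [0,0,6]},{"linear": [-2,30,10],"twist": [0,0,16]},{"linear": [-4,60,15],"twist": [0,0,26]},{"linear": [-7,95,20],"twist": [0,0,36]},{"linear": [-10,130,20],"twist": [0,0,46]},{"linear": [-13,170,20],"twist": [0,0,56]},{"linear": [-16,210,20],"twist": [0,0,66]},{"linear": [-18,250,20],"twist": [0,0,76]}]'

```text
t: 18.75
tcp_pos: [542.5, -68.7, 300.5]
ee_rot: [-179.9, -0.0, 85.3]
ft_force: [1.7, 0.2, -2.8]
gripper_width: 13.0
finger_force: 58.7
```

Call:
play_rows --series '[{"linear": [-3,40,0],"twist": [0,0,10]},{"linear": [-6,80,0],"twist": [0,0,20]},{"linear": [-9,120,0],"twist": [0,0,30]},{"linear": [-12,160,0],"twist": [0,0,40]},{"linear": [-15,200,0],"twist": [0,0,50]},{"linear": [-18,240,0],"twist": [0,0,60]},{"linear": [-21,280,0],"twist": [0,0,70]},{"linear": [-24,315,0],"twist": [0,0,80]}]'

```text
t: 19.75
tcp_pos: [518.5, 246.4, 300.4]
ee_rot: [-179.9, -0.1, 165.4]
ft_force: [0.7, 0.5, -3.7]
gripper_width: 13.5
finger_force: 58.7
```

Call:
play_rows --series '[{"linear": [-1,30,0],"twist": [0,0,8]},{"linear": [-2,55,0],"twist": [0,0,14]},{"linear": [-3,70,0],"twist": [0,0,17]},{"linear": [-3,74,0],"twist": [0,0,17.4]},{"linear": [-3,74,0],"twist": [0,0,17.4]},{"linear": [-3,74,0],"twist": [0,0,17.4]}]'

```text
t: 20.5
tcp_pos: [516.1, 318.3, 301.9]
ee_rot: [-180.0, 0.0, -177.7]
ft_force: [-0.3, -0.2, -3.2]
gripper_width: 13.2
finger_force: 58.7
```

```bash
python3 - <<'E'
from h import *
m=camera_model("wrist"); im=get_image("wrist"); cv2.imwrite("pics/w4.png",im[:,:,::-1]); s=state(); print(s["tcp_pos"],s["ee_rot"],s["gripper_width"],s["ft_force"])
np.save("w4.npy",m,allow_pickle=True)
E
```

```text
[516.1353127  318.361488   302.00033433] [-1.79999275e+02  9.71466049e-03 -1.77657741e+02] 13.168784524659074 [ 0.63548838  0.40261311 -4.48631212]
```

View pics/w4.png

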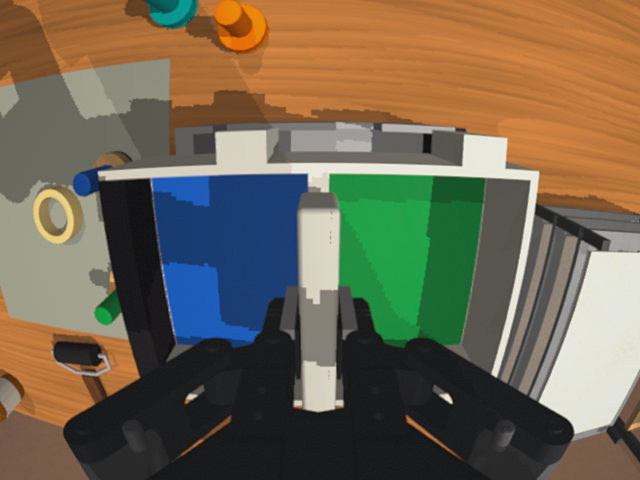

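Call:
play_rows --series '[{"linear": [0,1,-20],"twist": [0,0,0]},{"linear": [0,1,-45],"twist": [0,0,0]},{"linear": [0,1,-70],"twist": [0,0,0]},{"linear": [0,1,-85],"twist": [0,0,0]},{"linear": [0,1,-93],"twist": [0,0,0]},{"linear": [0,1,-98],"twist": [0,0,0]},{"linear": [0,1,-101],"twist": [0,0,0]},{"linear": [0,1,-102],"twist": [0,0,0]}]'

```text
t: 21.55
tcp_pos: [516.1, 320.1, 200.2]
ee_rot: [180.0, 0.0, -177.6]
ft_force: [-0.1, -0.9, -3.4]
gripper_width: 13.1
finger_force: 58.6
```

```bash
python3 - <<'E'
from h import *
s=state(); print(s["tcp_pos"],s["ft_force"],s["torque"])
im=get_image("scene"); cv2.imwrite("pics/s5.png",cv2.resize(im[110:270,360:560,::-1],None,fx=4*.9,fy=4*.9,interpolation=cv2.INTER_CUBIC))
E
```

```text
[516.08903559 320.07480437 200.24307833] [-0.10456375 -0.85561412 -3.41734342] [ 0.03016367 -0.01243934 -0.01122848]
```

View pics/s5.png

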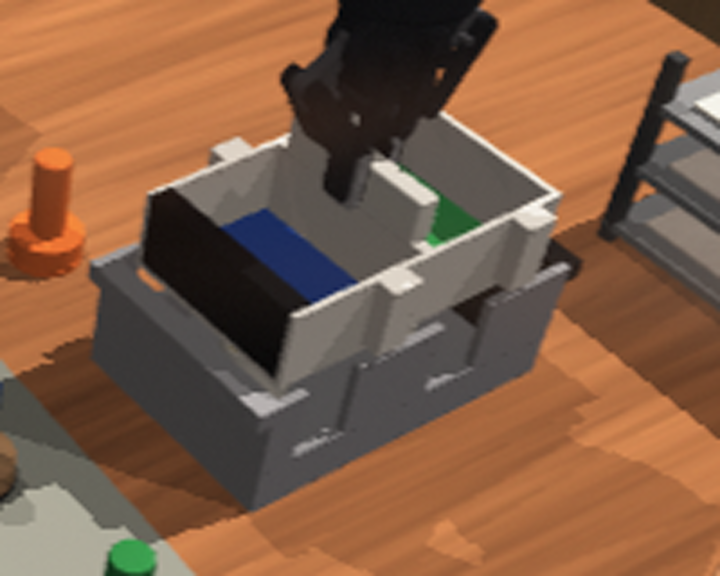

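Call:
play_rows --series '[{"linear": [0,-0.5,-1],"twist": [0,0,0]},{"linear": [0,-0.5,-2],"twist": [0,0,0]},{"linear": [0,-0.5,-3],"twist": [0,0,0]},{"linear": [0,-0.5,-4],"twist": [0,0,0]}]'

```text
t: 22.1
tcp_pos: [516.0, 319.5, 196.2]
ee_rot: [180.0, 0.0, -177.6]
ft_force: [-4.4, -2.2, 5.9]
gripper_width: 13.0
finger_force: 60.4
```

Call:
play_rows --series '[{"linear": [0,0,0],"twist": [0,0,0]},{"linear": [0,0,0],"twist": [0,0,0]}]'

```text
t: 22.35
tcp_pos: [516.0, 319.5, 196.2]
ee_rot: [180.0, 0.0, -177.6]
ft_force: [-2.5, -1.0, 1.4]
gripper_width: 13.2
finger_force: 59.3
```

Call:
play_rows --series '[{"linear": [0,0,0],"twist": [0,0,0]},{"linear": [0,0,0],"twist": [0,0,0]},{"linear": [0,0,0],"twist": [0,0,0]},{"linear": [0,0,0],"twist": [0,0,0]},{"linear": [0,0,0],"twist": [0,0,0]},{"linear": [0,0,20],"twist": [0,0,0]},{"linear": [0,0,60],"twist": [0,0,0]},{"linear": [0,0,120],"twist": [0,0,0]}]' --hand 90

```text
t: 23.35
tcp_pos: [515.6, 319.2, 317.3]
ee_rot: [-180.0, -0.1, -177.6]
ft_force: [-0.8, 0.1, -0.3]
gripper_width: 76.9
finger_force: 0.0
```

Call:
play_rows --series '[{"linear": [0,-15,10],"twist": [0,0,-8]},{"linear": [-2,-40,10],"twist": [0,0,-18]},{"linear": [-5,-70,10],"twist": [0,0,-28]},{"linear": [-8,-100,5],"twist": [0,0,-38]},{"linear": [-11,-130,0],"twist": [0,0,-48]},{"linear": [-14,-165,-15],"twist": [0,0,-58]},{"linear": [-17,-195,-30],"twist": [0,0,-68]},{"linear": [-20,-215,-50],"twist": [0,0,-78]}]' --hand 100

```text
t: 24.35
tcp_pos: [496.0, 103.3, 267.4]
ee_rot: [179.9, 0.0, 104.1]
ft_force: [-0.7, 0.5, 0.9]
gripper_width: 85.3
finger_force: 0.0
```

Call:
play_rows --series '[{"linear": [-1,-10,-10],"twist": [0,0,-8]},{"linear": [-2,-12,-20],"twist": [0,0,-12]},{"linear": [-2,-12,-20],"twist": [0,0,-12]},{"linear": [-2,-12,-20],"twist": [0,0,-12]}]'

```text
t: 24.85
tcp_pos: [494.2, 92.7, 247.1]
ee_rot: [179.9, -0.0, 92.5]
ft_force: [-0.5, -0.3, 0.4]
gripper_width: 85.7
finger_force: 0.0
```

```bash
python3 - <<'E'
from h import *
m=camera_model("wrist"); im=get_image("wrist"); cv2.imwrite("pics/w6.png",im[:,:,::-1]); s=state(); print(s["tcp_pos"],s["ee_rot"],s["gripper_width"])
np.save("w6.npy",m,allow_pickle=True)
sc=get_image("scene"); tp=get_image("top"); cv2.imwrite("pics/t6.png",tp[:,:,::-1]); cv2.imwrite("pics/s6.png",sc[:,:,::-1])
for c,z in(("blue",70),("green",70)):
  for n,i in(("wrist",im),("top",tp)):
    for b in blobs(i,c)[1][:3]: print(n,c,b[0],b[1],b[2],cast(n,b[1],z if b[0]<1200 else 78,m if n=="wrist" else None).round(1))
E
```

```text
[494.19346979  92.68265408 246.99736901] [ 1.79932875e+02 -9.04979569e-03  9.25187357e+01] 85.45236202771322
wrist blue 1195 [318.7 223.8] [303 200  32  47] [[494.4  98.5]]
wrist blue 164 [433.2   1.6] [405   0  47   6] [[564.7 258.9]]
top blue 115 [199.1  47.5] [192  23  14  49] [[915.6 248.6]]
wrist green 1215 [492.3 230.1] [468 210  48  42] [[620.7 102. ]]
top green 948 [113.2 259.5] [105 230  27  60] [[513.7 396.4]]
top green 43 [280.1 198.7] [277 192   8  12] [[631.1  90. ]]
```

View pics/w6.png

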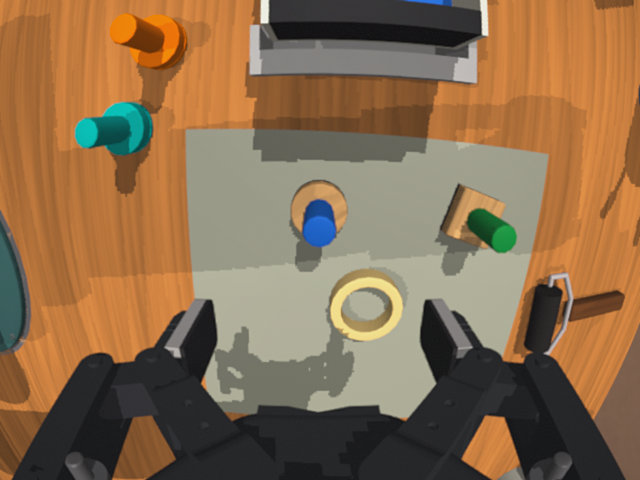

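```bash
python3 - <<'E'
from h import *
m=np.load("w6.npy",allow_pickle=True).item()
print(cast("wrist",[(319.5,231),(505,239)],75,m),cast("wrist",[(319.5,208)],20,m))
print("block green z20",cast("wrist",[(462,186),(505,200),(441,236)],20,m))
E
```

```text
[[495.11178969  94.87681507]
 [634.86876087  94.67064179]] [[495.31333742  97.27581468]]
block green z20 [[615.74997263 122.92869712]
 [660.44408567 113.71244814]
 [602.45248018  77.48788639]]
```

Call:
play_rows --series '[{"linear": [1,2,-20],"twist": [0,0,0]},{"linear": [1,2,-60],"twist": [0,0,0]},{"linear": [1,2,-100],"twist": [0,0,0]},{"linear": [1,2,-125],"twist": [0,0,0]},{"linear": [1,2,-137],"twist": [0,0,0]},{"linear": [1,2,-139],"twist": [0,0,0]},{"linear": [1,2,-139],"twist": [0,0,0]}]'

```text
t: 25.88
tcp_pos: [495.3, 94.6, 107.6]
ee_rot: [179.9, -0.0, 92.4]
ft_force: [0.2, -0.2, 0.6]
gripper_width: 85.4
finger_force: 0.0
```

Call:
play_rows --series '[{"linear": [0,0,0],"twist": [0,0,0]},{"linear": [0,0,0],"twist": [0,0,0]},{"linear": [0,0,0],"twist": [0,0,0]},{"linear": [0,0,0],"twist": [0,0,0]},{"linear": [0,0,0],"twist": [0,0,0]},{"linear": [0,0,0],"twist": [0,0,0]},{"linear": [0,0,0],"twist": [0,0,0]},{"linear": [0,0,0],"twist": [0,0,0]}]' --hand 0

```text
t: 26.88
tcp_pos: [495.1, 94.5, 107.2]
ee_rot: [180.0, -0.0, 92.4]
ft_force: [-2.0, 0.8, 5.7]
gripper_width: 22.5
finger_force: 58.6
```

Call:
play_rows --series '[{"linear": [0,0,10],"twist": [0,0,0]},{"linear": [0,0,40],"twist": [0,0,0]},{"linear": [0,0,80],"twist": [0,0,0]},{"linear": [0,0,125],"twist": [0,0,0]},{"linear": [0,0,165],"twist": [0,0,0]},{"linear": [0,0,180],"twist": [0,0,0]},{"linear": [0,0,182],"twist": [0,0,0]}]'

```text
t: 27.75
tcp_pos: [495.0, 94.5, 289.1]
ee_rot: [180.0, -0.0, 92.4]
ft_force: [-0.5, -0.5, -0.3]
gripper_width: 22.6
finger_force: 58.8
```

```bash
python3 - <<'E'
from h import *
m=camera_model("wrist"); im=get_image("wrist"); cv2.imwrite("pics/w7.png",im[:,:,::-1]); s=state(); print(s["tcp_pos"],s["ee_rot"],s["gripper_width"])
np.save("w7.npy",m,allow_pickle=True)
E
```

```text
[494.86705876  94.47483042 288.24547298] [-1.79959497e+02  3.68632380e-03  9.24282460e+01] 22.61156252538396
```

View pics/w7.png

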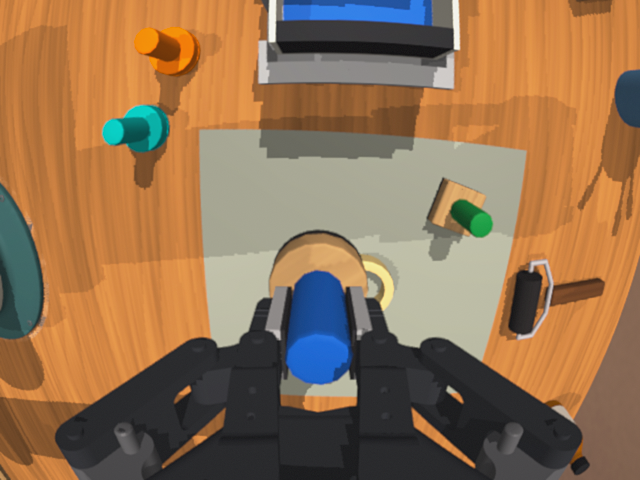

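Call:
play_rows --series '[{"linear": [3,20,0],"twist": [0,0,0]},{"linear": [9,65,0],"twist": [0,0,0]},{"linear": [15,115,0],"twist": [0,0,0]},{"linear": [20,155,-10],"twist": [0,0,0]},{"linear": [23,175,-30],"twist": [0,0,0]},{"linear": [23,177,-55],"twist": [0,0,0]},{"linear": [23,177,-75],"twist": [0,0,0]},{"linear": [23,177,-85],"twist": [0,0,0]}]'

```text
t: 28.8
tcp_pos: [517.6, 270.7, 201.8]
ee_rot: [-179.9, 0.1, 92.4]
ft_force: [0.5, -0.0, 0.0]
gripper_width: 22.6
finger_force: 58.8
```

Call:
play_rows --series '[{"linear": [0,0,-8],"twist": [0,0,0]},{"linear": [0,0,-13],"twist": [0,0,0]},{"linear": [0,0,-16],"twist": [0,0,0]},{"linear": [0,0,-17],"twist": [0,0,0]},{"linear": [0,0,-17],"twist": [0,0,0]}]'

```text
t: 29.42
tcp_pos: [518.0, 271.5, 187.2]
ee_rot: [180.0, -0.0, 92.4]
ft_force: [-0.0, 0.8, -0.7]
gripper_width: 22.6
finger_force: 58.8
```

Call:
play_rows --series '[{"linear": [0,0,-1],"twist": [0,0,0]},{"linear": [0,0,-1.5],"twist": [0,0,0]},{"linear": [0,0,-1.5],"twist": [0,0,0]}]'

```text
t: 29.8
tcp_pos: [518.0, 271.5, 185.4]
ee_rot: [-180.0, 0.0, 92.4]
ft_force: [0.4, 0.2, -0.5]
gripper_width: 23.1
finger_force: 58.8
```

Call:
play_rows --series '[{"linear": [0,0,0],"twist": [0,0,0]},{"linear": [0,0,0],"twist": [0,0,0]},{"linear": [0,0,0],"twist": [0,0,0]},{"linear": [0,0,0],"twist": [0,0,0]},{"linear": [0,0,10],"twist": [0,0,0]},{"linear": [0,0,40],"twist": [0,0,0]},{"linear": [0,0,80],"twist": [0,0,0]},{"linear": [0,0,110],"twist": [0,0,0]}]' --hand 55

```text
t: 30.8
tcp_pos: [518.0, 271.5, 298.0]
ee_rot: [179.9, -0.0, 92.4]
ft_force: [0.2, 0.1, -0.0]
gripper_width: 46.9
finger_force: 0.0
```

Call:
play_rows --series '[{"linear": [10,-20,0],"twist": [0,0,0]},{"linear": [35,-55,0],"twist": [0,0,0]},{"linear": [65,-100,-5],"twist": [0,0,0]},{"linear": [90,-140,-20],"twist": [0,0,0]},{"linear": [108,-168,-50],"twist": [0,0,0]},{"linear": [115,-177,-90],"twist": [0,0,0]},{"linear": [115.5,-177.5,-130],"twist": [0,0,0]},{"linear": [115.5,-177.5,-160],"twist": [0,0,0]}]' --hand 100

```text
t: 31.8
tcp_pos: [633.4, 93.7, 134.3]
ee_rot: [-180.0, 0.0, 92.4]
ft_force: [0.7, -0.7, -0.2]
gripper_width: 85.6
finger_force: 0.0
```

Call:
play_rows --series '[{"linear": [0,0,-15],"twist": [0,0,0]},{"linear": [0,0,-24],"twist": [0,0,0]},{"linear": [0,0,-26],"twist": [0,0,0]},{"linear": [0,0,-26],"twist": [0,0,0]}]'

```text
t: 32.3
tcp_pos: [633.9, 94.1, 110.4]
ee_rot: [179.9, -0.0, 92.4]
ft_force: [0.0, 0.3, 0.7]
gripper_width: 84.8
finger_force: 0.0
```

Call:
play_rows --series '[{"linear": [0,0,0],"twist": [0,0,0]},{"linear": [0,0,0],"twist": [0,0,0]},{"linear": [0,0,0],"twist": [0,0,0]},{"linear": [0,0,0],"twist": [0,0,0]},{"linear": [0,0,0],"twist": [0,0,0]},{"linear": [0,0,0],"twist": [0,0,0]},{"linear": [0,0,0],"twist": [0,0,0]},{"linear": [0,0,0],"twist": [0,0,0]}]' --hand 0

```text
t: 33.3
tcp_pos: [633.5, 94.0, 109.5]
ee_rot: [180.0, 0.0, 92.4]
ft_force: [-1.7, -1.3, 4.3]
gripper_width: 22.8
finger_force: 58.5
```

Call:
play_rows --series '[{"linear": [0,0,10],"twist": [0,0,0]},{"linear": [0,0,40],"twist": [0,0,0]},{"linear": [0,0,85],"twist": [0,0,0]},{"linear": [0,0,135],"twist": [0,0,0]},{"linear": [0,0,180],"twist": [0,0,0]},{"linear": [0,0,215],"twist": [0,0,0]},{"linear": [0,0,230],"twist": [0,0,0]},{"linear": [0,0,230],"twist": [0,0,0]}]'

```text
t: 34.3
tcp_pos: [633.6, 94.0, 339.6]
ee_rot: [180.0, -0.0, 92.4]
ft_force: [0.4, -1.2, -1.8]
gripper_width: 22.8
finger_force: 58.8
```

Call:
play_rows --series '[{"linear": [-10,22,0],"twist": [0,0,2]},{"linear": [-30,68,0],"twist": [0,0,5]},{"linear": [-53,120,0],"twist": [0,0,8]},{"linear": [-75,172,0],"twist": [0,0,11]},{"linear": [-96,220,0],"twist": [0,0,14]},{"linear": [-112,256,0],"twist": [0,0,16]},{"linear": [-119,272,-20],"twist": [0,0,16]},{"linear": [-119.5,273.5,-60],"twist": [0,0,16]}]'

```text
t: 35.3
tcp_pos: [513.1, 368.7, 277.8]
ee_rot: [180.0, -0.0, 108.5]
ft_force: [-0.2, 0.5, -0.4]
gripper_width: 22.6
finger_force: 58.8
```

Call:
play_rows --series '[{"linear": [0,0,-30],"twist": [0,0,0]},{"linear": [0,0,-55],"twist": [0,0,0]},{"linear": [0,0,-75],"twist": [0,0,0]},{"linear": [0,0,-84],"twist": [0,0,0]},{"linear": [0,0,-89],"twist": [0,0,0]},{"linear": [0,0,-91],"twist": [0,0,0]},{"linear": [0,0,-91.5],"twist": [0,0,0]},{"linear": [0,0,-91.5],"twist": [0,0,0]}]'

```text
t: 36.3
tcp_pos: [514.1, 367.5, 188.4]
ee_rot: [180.0, -0.0, 108.4]
ft_force: [-0.5, -1.4, -1.8]
gripper_width: 22.6
finger_force: 58.8
```

Lower the last millimetre, release, lift and back off, then look.

Call:
play_rows --series '[{"linear": [0,0,-0.5],"twist": [0,0,0]},{"linear": [0,0,-1],"twist": [0,0,0]},{"linear": [0,0,-1],"twist": [0,0,0]}]'

```text
t: 36.67
tcp_pos: [514.1, 367.5, 187.5]
ee_rot: [180.0, -0.0, 108.4]
ft_force: [-0.9, -2.1, 5.6]
gripper_width: 22.6
finger_force: 59.5
```

Call:
play_rows --series '[{"linear": [0,0,0],"twist": [0,0,0]},{"linear": [0,0,0],"twist": [0,0,0]},{"linear": [0,0,0],"twist": [0,0,0]},{"linear": [0,0,0],"twist": [0,0,0]},{"linear": [0,0,10],"twist": [0,0,0]},{"linear": [0,0,40],"twist": [0,0,0]},{"linear": [0,0,90],"twist": [0,0,0]},{"linear": [0,0,140],"twist": [0,0,0]}]' --hand 55

```text
t: 37.67
tcp_pos: [513.8, 367.4, 329.2]
ee_rot: [180.0, -0.0, 108.4]
ft_force: [0.6, 0.1, -0.4]
gripper_width: 47.2
finger_force: 0.0
```

Call:
play_rows --series '[{"linear": [0,-20,10],"twist": [0,0,0]},{"linear": [0,-60,20],"twist": [0,0,0]},{"linear": [0,-100,30],"twist": [0,0,0]},{"linear": [0,-145,40],"twist": [0,0,0]},{"linear": [0,-180,50],"twist": [0,0,0]},{"linear": [0,-200,60],"twist": [0,0,0]},{"linear": [0,-210,65],"twist": [0,0,0]},{"linear": [0,-210,65],"twist": [0,0,0]}]'

```text
t: 38.67
tcp_pos: [514.1, 157.5, 392.1]
ee_rot: [180.0, -0.0, 108.4]
ft_force: [-0.1, 0.4, 0.4]
gripper_width: 46.8
finger_force: 0.0
```

```bash
python3 - <<'E'
from h import *
im=get_image("wrist"); sc=get_image("scene")
a=cv2.resize(sc[100:280,340:560],(550,450)); b=cv2.resize(im[0:300,150:450],(250,250)); c=np.zeros((450,800,3),np.uint8); c[:,:550]=a; c[:250,550:]=b
cv2.imwrite("pics/f8.png",c[:,:,::-1]); s=state(); print(s["t"],s["tcp_pos"],s["gripper_width"],s["ft_force"])
E
```

```text
38.775 [514.02415898 158.13220426 391.38103386] 46.672623245950554 [-0.01422235 -0.61111548 -0.83934831]
```

View pics/f8.png

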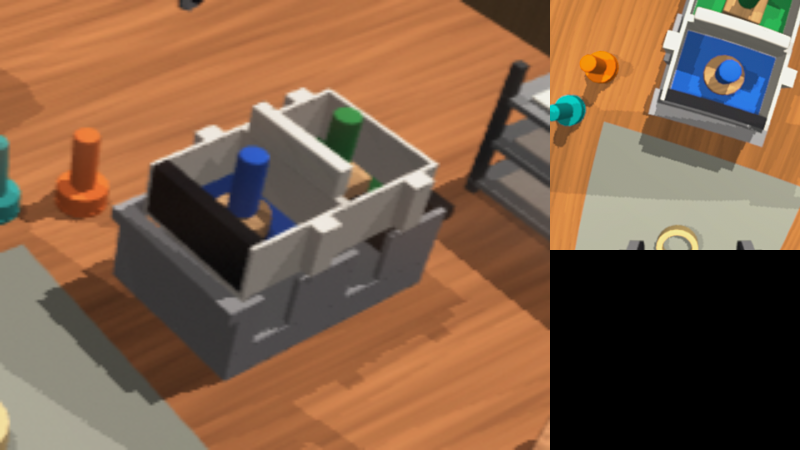

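The final view shows both stamps upright in the bays of their own colour. The white tote sits level on the grey rim with the black ends at opposite sides, and the arm is clear.

```bash
python3 -c "
from cell import *
print(hand_in())"
```

```text
the job is handed in; nothing more can be done
None
```

The job is handed in at about 39 s: both pots were set upright in the grey tote (not re-checked by camera once the white tote covered them), the white tote is stacked turned on its rim, and each stamp stands handle up in the bay of its colour.

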